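# Set up a source drum on the counting stand

### The arm

A 6-joint arm with a two-finger parallel gripper is mounted at the origin on the work surface. World frame = base frame: x ahead of the robot, y to its left, z up, the work surface at z = 0. Lengths are in m, angles in degrees, forces in N, time in s.
With the tool pointing down it reaches from about 0.25 to 0.725 m from the base axis. Payload 9.7 kg.
Tool frame: the origin (TCP) lies midway between the tips of the shut fingers; the grasp point (between the pads) lies 19 mm behind it (bot.hold_point_z is the distance from the TCP to the grasp point, in m); z points along the fingers, y is the line along which they close (so a half turn about z gives the same grasp; the last joint's range is limited). The gripper opens to 85 mm and grips with 20 to 120 N. Pads are 22 mm wide; open, the fingers measure 114 mm over their backs; the gripper's body (76 mm by 85 mm) begins 54 mm behind the grasp point. The pads swing forward as they close: fully open they stand 13 mm farther back than shut.
Start: joints at [63.312, 4.979, 10.078, 95.1, 0, 90], TCP at [0.247, 0.491, 0.231] pointing down, gripper open.
Joint ranges: [-179.16, 179.16], [-48.56, 103.87], [-65.8, 70.77], [-126.05, 130.52], [-82.76, 87.17], [-180, 180]. Speed limits (degrees/s): [127.2, 127.2, 147.25, 180, 180, 180].

### API

Orientations are given as [roll, pitch, yaw] about the fixed x, y, z axes, in that order (R = Rz(yaw) Ry(pitch) Rx(roll)).
In Python, from workcell import bot gives the robot as it stands.
- The arm moves only by the tool play_rows, never from a script. Its argument "steps" is a list that holds one entry, the list of rows, each a list of 4 numbers: the shift along the tool's x, y, z in m, then the turn about the tool's z in rad. In form: [[[tx, ty, tz, yaw], ...]]. A call has exactly 5 rows; each row shifts and turns the commanded pose from where the row before left it, along the tool's axes as they then stand; what a row does not reach is not made up. A row lasts 1/12 s, in which the tool goes at most 41.7 mm and 7.16 degrees, less where a joint would pass 70% of its speed; a pose out of reach is approached as far as the arm can. A call is refused whole if a number of a shift passes 0.0417 or a number of a turn 0.125, either way. A call with a gripper value outside its range is refused whole. "gripper" is the finger opening in m, from 0 to 0.0854, set as the call begins (left out, the last holds). The fingers move at their own pace and stop on an object; "squeeze" is the grip in N (left out, the last holds). Time passes only in rows, so rows that do not move let the fingers close, or fill a call up. It gives the time, the measured TCP pose, the force, the opening and the grip force at its end, in the units of the state.
- bot.get_obs(): the state, without advancing time (a new reading comes with each control period).
- bot.camera(name): name is "scene" or "top"; returns a dict with "img" (400x640x3 uint8, blue, green, red), "vfov" (degrees; the focal length in pixels is half the picture's height over the tangent of half this angle, whatever the lens; pixels are square), "cx", "cy" (the principal point, pixels), "D" ([k1, k2, p1, p2, k3] as OpenCV has them; the pictures are not rectified), "xyz" and "attitude" of the camera in the world. Camera axes: x right, y down, z forward; pixel columns grow to the right and rows downward; lengths in m; the calibration is good to about 2 mm. A picture is of the moment at which its call begins. There is no depth.
- bot.job_done(): hands the job in; it is judged then, once.
The state is a dict: "time": time; "q": joint angles; "qd": joint speeds; "joint_efforts": joint torques, N m; "ee_pos": TCP position; "tcp_rot": TCP orientation; "wrist_force": force on the tool from outside, world axes, zero at the start; "torque": the same for the moment, N m; "opening": finger opening in m; "grasp_force": force on a finger pad.
Only numpy, scipy, OpenCV 4.12 (cv2) and the standard library are available. Lean on these libraries where they do the work, as an engineer would, in place of code of your own. Each camera call takes 0.05 s, during which the arm holds its last target. There are 200 camera calls.

### The job

Slide the grey counting plate, without picking it up, fully home into the corner of the counting stand, flush against both blue fences. Then lift the large yellow source drum by its bail handle, set it down gently, upright and wholly inside the ring painted on the plate, and let go, with the plate still home. Do not tip the drum over, and leave the two small yellow canisters and the survey meter where they are.

Things in the scene. Friction and masses are not known exactly. Their poses are not given: they have to be found in the camera images.
- stand: Fixed counting stand: a white floor 280 x 280 mm, 6 mm thick, with two blue fences rising 25 mm above the floor and 20 mm thick. One fence stops things going to local +x: its inner face is the plane local x = +120 mm and it runs along y. The other has its inner face at local y = +120 mm and runs along x. The -x and -y sides are open. Origin: centre of the underside, on the table; z up. Its place and yaw (within 0.3 rad) vary.
- corner (a point): The inner corner where the two fences meet, on the stand's floor (6 mm above the table); axes as the stand.
- plate: Loose mid-grey plastic plate 150 x 150 x 12 mm, about 0.4 kg, lying on the stand's floor some 15 to 65 mm short of each fence and turned up to 0.3 rad from square with it. Origin: centre of its underside; z up, x and y square to its edges. A yellow ring is painted on its top, centred on the plate, inner radius 62 mm, outer 66 mm. Pushed home, its centre is 75 mm from each fence. It slides on friction (a few N).
- drum: Loose yellow drum with black lid, 100 mm diameter (lid 102), 105 mm high, about 0.65 kg; too wide to be gripped across. Origin: centre of its underside; z up. It stands on the table among the small canisters (places are swapped). A steel bail handle swings about a hinge line parallel to the drum's local y through the point 88 mm above the origin; the bail's pins and legs reach 62 mm from the axis along local y.
- bail (a joint): Angle of the drum's bail, rad: 0 is upright, positive leans it to the drum's local +x; range -0.9 to 0.9. A slightly stiff hinge keeps it where it is left; hung by the bail, the drum stays about upright below it, to within about 0.15 rad.
- bail_grip (a point): Centre of the bail's straight black grip: a cylinder 16 mm in diameter and 60 mm long, its axis along this point's y, 68 mm from the hinge line (156 mm above the drum's underside when the bail is upright). Its z points away from the hinge. At least 34 mm of free space lies between it and the lid.
- can_a: Bystander: small yellow canister with black lid and band, no handle, 68 mm diameter, 100 mm high. Origin: centre of its underside.
- can_b: Bystander: a second small canister, same as can_a.
- meter: Bystander: aluminium survey meter, a box 160 x 85 x 60 mm with a black carrying handle to 97 mm high. Origin: centre of its underside; x along its length.
There are look-alikes about, which are no part of the job. Several things have the shape of the plate; the one meant has the colours described above. Leave any pink look-alike of the drum alone.

How it is judged:
By the outcome, as a careful person would: the job done as asked, in the order asked, and still so for the second after the job is handed in, with the robot touching nothing.
It also fails if it takes over 72 s, if anything falls off the work surface, if the arm or the gripper's body presses on something with over 40 N, if the wrist force passes 120 N, or if a joint passes its speed limit or range.

## Working session

There is one attempt and no reset: what is moved stays moved. The work goes in short steps, Python scripts to look and compute and a tool call to move; the robot and the scene stay as the last step left them, time stands still between calls to the robot, and variables do not carry over. Pictures are saved under pics/ and viewed, at most 10 in all, crops included, and the job is handed in when it is done.

Besides the shell and the picture viewer there is one more tool, called after "Request:" as a command line: name --argument value ..., lists and objects as JSON in quotes. play_rows: Moves the arm, as the interface text tells. Its arguments: {"type":"object","properties":{"steps":{"type":"array","items":{"type":"array","items":{"type":"array","items":{"type":"number"}}}},"gripper":{"type":"number"},"squeeze":{"type":"number"}},"required":["steps"]}

```bash
ls; mkdir -p pics
cat > h.py <<'E'
import numpy as np, cv2
from scipy.spatial.transform import Rotation as R
from workcell import bot
def cam(n):
    c=bot.camera(n); h=c["img"].shape[0]; f=h/2/np.tan(np.radians(c["vfov"])/2)
    c["K"]=np.array([[f,0,c["cx"]],[0,f,c["cy"]],[0,0,1.]]); c["D"]=np.array(c["D"],float)
    c["R"]=R.from_euler('xyz',c["attitude"],degrees=True).as_matrix(); c["xyz"]=np.array(c["xyz"]); return c
def ray(c,uv):
    p=cv2.undistortPoints(np.array(uv,float).reshape(-1,1,2),c["K"],c["D"]).reshape(-1,2)
    return np.c_[p,np.ones(len(p))]@c["R"].T
def onz(c,uv,z):
    d=ray(c,uv); return c["xyz"]+d*((z-c["xyz"][2])/d[:,2])[:,None]
def proj(c,P):
    r=cv2.Rodrigues(c["R"].T)[0]; return cv2.projectPoints(np.array(P,float).reshape(-1,1,3),r,-c["R"].T@c["xyz"],c["K"],c["D"])[0].reshape(-1,2)
E
python3 - <<'E'
from h import *
for n in("scene","top"):
    c=cam(n); cv2.imwrite(f"pics/{n}0.png",c["img"]); print(n,c["vfov"],c["cx"],c["cy"],c["D"],c["xyz"],c["attitude"])
print(bot.get_obs())
E
```

```text
pics
scene 52.57141111531898 321.7634283153031 203.89409827022115 [-0.07098829  0.          0.          0.          0.        ] [1.20539669 0.50522511 1.39116518] [-144.74407211    0.23432303  116.3950508 ]
top 45.68230645631491 326.62515331894633 199.4370271539296 [-0.12604635  0.          0.          0.          0.        ] [0.33139155 0.11540507 1.98768765] [-176.98706558   -0.70332285  -91.40656078]
{'time': 0.1, 'q': array([6.33118275e+01, 5.00674123e+00, 1.00377909e+01, 9.50984196e+01,
       1.69525873e-03, 9.00005143e+01]), 'qd': array([ 0.09230928, -0.05635587,  0.12621482,  0.06080366,  0.04988783,
       -0.01052413]), 'joint_efforts': array([-1.17623367e-03, -5.21561837e+01,  4.65652514e+01,  1.59730524e-02,
       -5.38804261e-05, -1.10608585e-05]), 'ee_pos': array([0.24692396, 0.491225  , 0.23065477]), 'tcp_rot': array([-1.79932630e+02, -1.69465288e-03,  1.53311311e+02]), 'wrist_force': array([-0.30696539,  0.12101936,  0.9297546 ]), 'torque': array([-0.02477563,  0.01570252, -0.07394613]), 'grasp_force': 0.0, 'opening': 0.08547453539187821}
```

View pics/scene0.png

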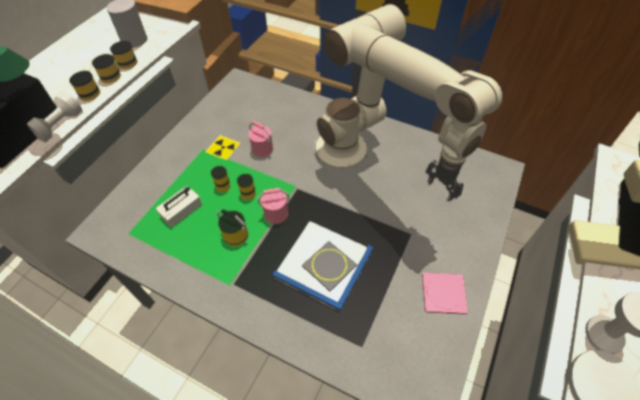

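View pics/top0.png

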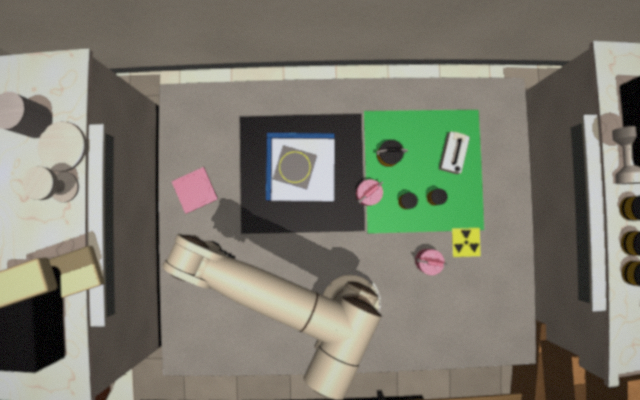

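The two views show the stand at top-view pixel (300,167), with its fences on the far (+x) and left (+y) sides. The plate and ring are at (295,168), the drum at (390,152), cans at (408,200) and (437,197), the meter at (455,152), and pink look-alikes at (369,192) and (431,262). Next I'll measure.

```bash
cat > m.py <<'E'
from h import *
def masks(img):
    hsv=cv2.cvtColor(img,cv2.COLOR_BGR2HSV); return hsv[...,0].astype(int),hsv[...,1].astype(int),hsv[...,2].astype(int)
def big(m,box):
    k=np.zeros(m.shape,np.uint8); x0,y0,x1,y1=box; k[y0:y1,x0:x1]=m[y0:y1,x0:x1]
    cs=cv2.findContours(k,cv2.RETR_EXTERNAL,cv2.CHAIN_APPROX_NONE)[0]; return max(cs,key=cv2.contourArea).reshape(-1,2)
boxes={"top":(255,122,345,212),"scene":(262,210,385,315)}
def meas(n):
    c=cam(n); H,S,V=masks(c["img"]); b=boxes[n]
    white=(S<40)&(V>150); blue=(H>95)&(H<130)&(S>110)&(V>60)
    yel=(H>18)&(H<38)&(S>70)
    out={}
    w=big(((white|blue)*255).astype(np.uint8),b)
    r=cv2.minAreaRect(onz(c,w,.006)[:,:2].astype(np.float32)*1000); out["stand"]=r
    y=big((yel*255).astype(np.uint8),b); P=onz(c,y,.018)[:,:2].astype(np.float32)*1000
    out["ring"]=cv2.fitEllipse(P)
    x0,y0,x1,y1=b
    k=np.zeros(H.shape,np.uint8); hull=np.zeros_like(k); cv2.fillConvexPoly(hull,cv2.convexHull(w),255)
    g=((V<165)&(V>60)&(S<60)|yel)&(cv2.erode(hull,np.ones((5,5)))>0)&~blue
    p=big((g*255).astype(np.uint8),b); out["plate"]=cv2.minAreaRect(onz(c,p,.018)[:,:2].astype(np.float32)*1000)
    return c,out
if __name__=="__main__":
    for n in boxes:
        c,o=meas(n)
        for k,v in o.items(): print(n,k,np.round(v[0],1),np.round(v[1],1),round(v[2],2))
        i=c["img"]; 
        if n=="top": a=i[120:215,255:345]; d=i[125:180,365:415]
        else: a=i[210:315,262:385]; d=i[195:255,205:295]
        s=[cv2.resize(q,(400,int(400*q.shape[0]/q.shape[1])),interpolation=cv2.INTER_CUBIC) for q in(a,d)]
        hh=max(q.shape[0] for q in s); s=[cv2.copyMakeBorder(q,0,hh-q.shape[0],0,0,cv2.BORDER_CONSTANT) for q in s]
        cv2.imwrite(f"pics/{n}_crop.png",np.hstack(s))
E
python3 m.py
```

```text
top stand [565.9 188.3] [259.4 261.9] 88.54
top ring [575.2 219.7] [131.4 132.6] 65.09
top plate [574.3 219.9] [150.1 150.6] 71.79
scene stand [564.7 188. ] [286.8 287.5] 87.9
scene ring [574.4 216. ] [133.8 135.1] 23.11
scene plate [578.7 218.4] [149.6 148.9] 71.78
```

View pics/top_crop.png

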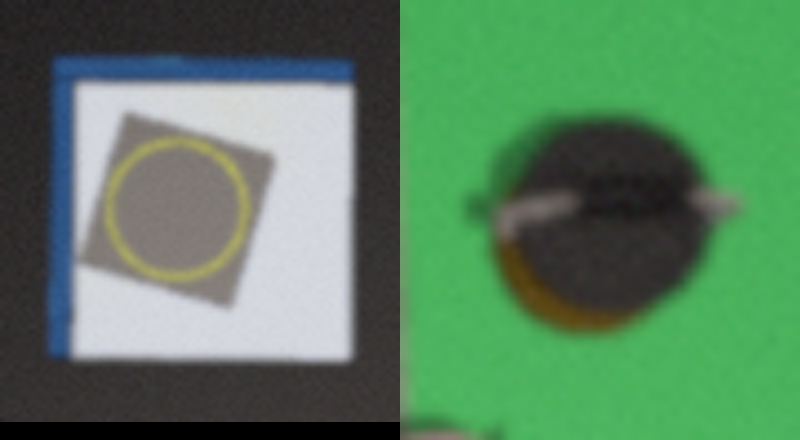

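View pics/scene_crop.png

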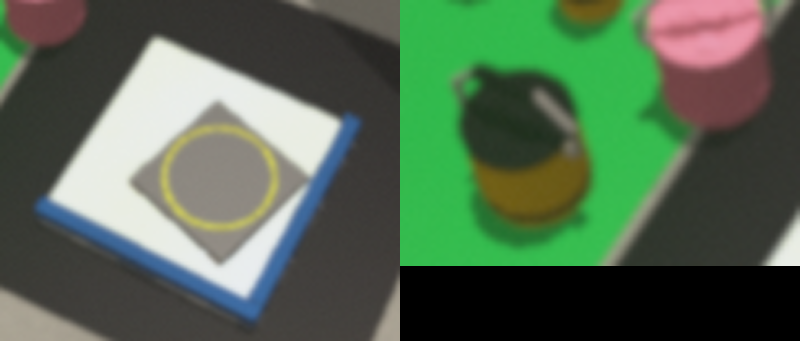

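The crops show the plate corner close to the +y fence and turned about -17°. The drum's bail legs are visible at top ≈(387,150) and ≈(406,150). Next: stand edge lines, lid circle, and bail points.

```bash
cat > s.py <<'E'
from m import *
def line(P):
    vx,vy,x,y=cv2.fitLine(P.astype(np.float32),cv2.DIST_HUBER,0,.01,.01).ravel(); return np.array([x,y]),np.array([vx,vy])
def stand(c,n):
    H,S,V=masks(c["img"]); b=boxes[n]
    blue=(H>95)&(H<130)&(S>110)&(V>60)
    w=big((((V>137)&(S<60)|blue)*255).astype(np.uint8),b)
    # cast at floor & fence top; rough frame from floor rect
    t=np.radians(-1.6); r=cv2.minAreaRect(onz(c,w,.006)[:,:2].astype(np.float32)*1000)
    c0=np.array([566,188.]); a=t; M=np.array([[np.cos(a),-np.sin(a)],[np.sin(a),np.cos(a)]])
    out=[]
    for ax,sg,z in((0,-1,.006),(1,-1,.006),(0,1,.031),(1,1,.031)):
        L=(onz(c,w,z)[:,:2]*1000-c0)@M
        k=(abs(L[:,1-ax])<110)&(L[:,ax]*sg>115)&(L[:,ax]*sg<160)
        p,d=line(L[k]); s=d[1-ax]; ang=np.degrees(np.arctan2(d[ax]/s,1))*(-1 if ax==0 else 1)
        out.append((ax,sg,round(p[ax]-p[1-ax]*d[ax]/s,1),round(ang,2),k.sum()))
    return out
if __name__=="__main__":
    for n in boxes:
        c=cam(n); print(n,stand(c,n))
    # drum
    c=cam("top"); H,S,V=masks(c["img"])
    sub=((V<110)&(S<110))|((H>8)&(H<32)&(S>90))
    p=big((sub*255).astype(np.uint8),(372,130,412,172))
    P=onz(c,p,.105)[:,:2]*1000; (cx,cy),r=cv2.minEnclosingCircle(P.astype(np.float32)); print("drum blob",cx,cy,r)
    for n,(x0,y0,x1,y1) in{"top":(370,130,414,172),"scene":(210,198,260,250)}.items():
        q=cam(n)["img"][y0:y1,x0:x1]; q=cv2.resize(q,None,fx=9 if n=="top" else 7.5,fy=9 if n=="top" else 7.5,interpolation=cv2.INTER_CUBIC)
        q=np.clip(255*(q/255.)**.5,0,255).astype(np.uint8)
        cv2.imwrite(f"pics/d_{n}.png",q)
    a,b=cv2.imread("pics/d_top.png"),cv2.imread("pics/d_scene.png"); hh=max(a.shape[0],b.shape[0])
    cv2.imwrite("pics/d.png",np.hstack([cv2.copyMakeBorder(q,0,hh-q.shape[0],0,0,0) for q in(a,b)])); print(a.shape)
E
python3 s.py
```

```text
top [(0, -1, np.float32(-130.9), np.float32(0.23), np.int64(53)), (1, -1, np.float32(-131.2), np.float32(-1.43), np.int64(52)), (0, 1, np.float32(148.9), np.float32(-1.32), np.int64(56)), (1, 1, np.float32(149.0), np.float32(0.7), np.int64(60))]
scene [(0, -1, np.float32(-132.9), np.float32(-0.41), np.int64(49)), (1, -1, np.float32(-135.7), np.float32(-0.53), np.int64(44)), (0, 1, np.float32(149.2), np.float32(-0.19), np.int64(54)), (1, 1, np.float32(145.0), np.float32(-0.35), np.int64(51))]
drum blob 612.9923095703125 -169.20321655273438 56.81184387207031
(378, 396, 3)
```

View pics/d.png

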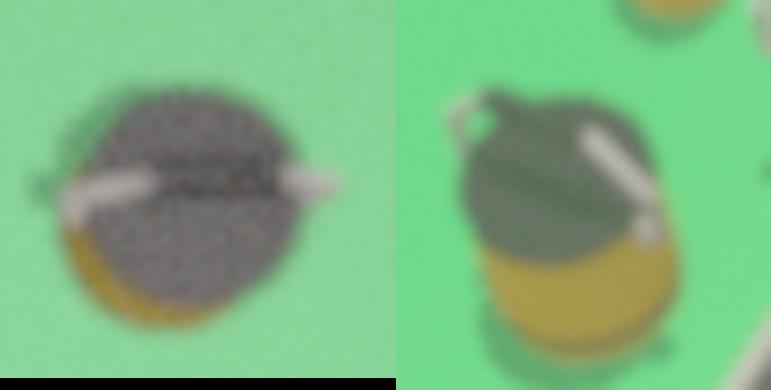

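The zoomed crop shows: in the top half, the lid circle is centred ≈(195,195) and the grip runs (155..278, 179). In the scene half, the grip runs from ≈(485,100) to ≈(590,130). Triangulating those points.

```bash
cat > t.py <<'E'
from m import *
T=cam("top");S=cam("scene")
ft=lambda x,y:(370+(x+.5)/9-.5,130+(y+.5)/9-.5)
fs=lambda x,y:(210+(x-396+.5)/7.5-.5,198+(y+.5)/7.5-.5)
def tri(a,b):
    d1,d2=ray(T,[a])[0],ray(S,[b])[0]; A=np.c_[d1,-d2]; s=np.linalg.lstsq(A,S["xyz"]-T["xyz"],rcond=None)[0]
    p,q=T["xyz"]+s[0]*d1,S["xyz"]+s[1]*d2; return np.round((p+q)/2*1000,1),round(np.linalg.norm(p-q)*1000,1)
print("lid c top",onz(T,[ft(195,195)],.105)*1000)
for nm,a,b in(("g+y",ft(155,180),fs(590,132)),("g-y",ft(280,180),fs(487,97)),("pin+y",ft(75,208),fs(648,228)),("gripmid",ft(217,180),fs(538,114))): print(nm,tri(a,b))
# base/pins by yellow+dark contour in scene: lid circle fit
for z in(.13,.14,.15,.156): print(z,np.round(onz(T,[ft(155,180),ft(280,180)],z)*1000,1)[:,:2].tolist(),np.round(onz(S,[fs(590,132),fs(487,97)],z)*1000,1)[:,:2].tolist())
for n,z,r,cx in(("top",.105,.051,None),("scene",0,.05,None)):
    c=T if n=="top" else S
    for x,y in((605,-18),): pass
# predicted pixels check for a drum at guess
G=np.array([float(v) for v in onz(T,[ft(195,195)],.105)[0]]); a=np.linspace(0,2*np.pi,9)[:-1]
for z,r in((.105,.051),(0,.05)):
    P=np.c_[G[0]+r*np.cos(a),G[1]+r*np.sin(a),np.full(8,z)]
    ps=proj(S,P); pt=proj(T,P); print(z,"scene crop",np.round(np.c_[(ps[:,0]-210)*7.5+399,(ps[:,1]-198)*7.5+3]).astype(int).tolist(),"top",np.round((pt-[370,130])*9+4).astype(int).tolist())
E
python3 t.py
```

```text
lid c top [[ 617.42471522 -174.10404063  105.        ]]
g+y (array([ 615. , -147.2,  162.6]), np.float64(2.0))
g-y (array([ 616.4, -205.1,  157.1]), np.float64(3.7))
pin+y (array([ 615.6, -123.4,   91.7]), np.float64(3.8))
gripmid (array([ 615.7, -175.9,  160.3]), np.float64(1.2))
0.13 [[620.6, -152.8], [619.6, -208.2]] [[598.9, -163.6], [604.3, -222.4]]
0.14 [[619.1, -151.3], [618.0, -206.5]] [[603.7, -158.3], [609.1, -216.7]]
0.15 [[617.5, -149.9], [616.5, -204.7]] [[608.5, -153.0], [613.8, -210.9]]
0.156 [[616.6, -149.0], [615.6, -203.7]] [[611.4, -149.8], [616.7, -207.4]]
0.105 scene crop [[504, 256], [581, 261], [646, 217], [660, 152], [616, 104], [542, 100], [478, 142], [462, 206]] top [[191, 82], [112, 117], [81, 197], [117, 277], [199, 309], [278, 274], [308, 193], [272, 114]]
0 scene crop [[546, 359], [617, 363], [677, 322], [689, 260], [648, 214], [579, 210], [520, 250], [506, 311]] top [[158, 124], [85, 156], [56, 231], [90, 305], [166, 335], [239, 302], [268, 227], [234, 153]]
```

Measured: stand centre ≈(575,195) mm with yaw ≈-2°. The bail is upright and the grip is at ≈(616,-176,157), with its axis along world y. First I turn the tool to yaw 88° with the fingers shut, then travel to the -x side of the plate.

Request:
play_rows --steps '[[[0,0,0,0.114],[0,0,0,0.114],[0,0,0,0.114],[0,0,0,0.114],[0,0,0,0.114]]]' --gripper 0 --squeeze 40

```text
time: 0.97
ee_pos: [0.247, 0.4914, 0.2313]
tcp_rot: [180.0, 0.0, 120.3]
wrist_force: [0.0, -0.1, 0.1]
opening: 0.0254
grasp_force: 0.0
```

Request:
play_rows --steps '[[[0,0,0,0.114],[0,0,0,0.114],[0,0,0,0.114],[0,0,0,0.114],[0,0,0,0.114]]]'

```text
time: 1.38
ee_pos: [0.247, 0.4914, 0.2313]
tcp_rot: [180.0, 0.0, 87.7]
wrist_force: [-0.1, -0.7, -0.5]
opening: 0.0
grasp_force: 0.0
```

Request:
play_rows --steps '[[[-0.029,0.0218,0,0],[-0.029,0.0218,0,0],[-0.029,0.0218,0,0],[-0.029,0.0218,0,0],[-0.029,0.0218,0,0]]]'

```text
time: 1.8
ee_pos: [0.3514, 0.3413, 0.2314]
tcp_rot: [180.0, -0.0, 88.0]
wrist_force: [0.1, 0.7, 0.5]
opening: -0.0001
grasp_force: 0.0
```

Request:
play_rows --steps '[[[-0.029,0.0218,0,0],[-0.029,0.0218,0,0],[-0.029,0.0218,0,0],[-0.029,0.0218,0,0],[-0.029,0.0218,0,0]]]'

```text
time: 2.22
ee_pos: [0.4555, 0.1923, 0.2315]
tcp_rot: [180.0, -0.0, 88.0]
wrist_force: [1.5, 1.6, 0.3]
opening: -0.0
grasp_force: 0.0
```

Request:
play_rows --steps '[[[0,0,0.02,0],[0,0,0.03,0],[0,0,0.03,0],[0,0,0.02,0],[0,0,0,0]]]'

```text
time: 2.63
ee_pos: [0.4529, 0.193, 0.127]
tcp_rot: [-179.7, 0.2, 88.0]
wrist_force: [-0.3, -0.8, -1.2]
opening: 0.0001
grasp_force: 0.0
```

Request:
play_rows --steps '[[[0,0,0.03,0],[0,0,0.03,0],[0,0,0.02,0],[0,0,0.01,0],[0,0,0,0]]]'

```text
time: 3.05
ee_pos: [0.4541, 0.1938, 0.0404]
tcp_rot: [-179.9, 0.1, 88.0]
wrist_force: [-0.0, -0.5, -1.1]
opening: -0.0
grasp_force: 0.0
```

Request:
play_rows --steps '[[[0,0,0.01,0],[0,0,0.01,0],[0,0,0.005,0],[0,0,0.003,0],[0,0,0,0]]]'

```text
time: 3.47
ee_pos: [0.4545, 0.1939, 0.0129]
tcp_rot: [-180.0, 0.0, 88.0]
wrist_force: [-0.1, -0.5, 0.6]
opening: 0.0001
grasp_force: 0.0
```

Request:
play_rows --steps '[[[0,0,0,0],[0,0,0,0],[0,0,0,0],[0,0.002,0,0],[0,0.002,0,0]]]'

```text
time: 3.88
ee_pos: [0.459, 0.1939, 0.0136]
tcp_rot: [180.0, -0.0, 88.0]
wrist_force: [-0.0, -0.6, 0.1]
opening: -0.0003
grasp_force: 0.0
```

Request:
play_rows --steps '[[[0,0.005,0.0025,0],[0,0.005,0,0],[0,0.005,0,0],[0,0.005,0,0],[0,0.005,0,0]]]'

```text
time: 4.3
ee_pos: [0.4838, 0.1927, 0.0105]
tcp_rot: [-179.9, 0.0, 88.0]
wrist_force: [-3.1, -1.4, 1.0]
opening: -0.0004
grasp_force: 1.2
```

Request:
play_rows --steps '[[[0,0.005,0,0],[0,0.005,0,0],[0,0.005,0,0],[0,0.003,0,0],[0,0.002,0,0]]]'

```text
time: 4.72
ee_pos: [0.5041, 0.1922, 0.0107]
tcp_rot: [-180.0, 0.0, 88.0]
wrist_force: [-2.7, 0.1, 0.4]
opening: -0.0
grasp_force: 1.1
```

```bash
cat > p.py <<'E'
from m import *
C=np.array([575,195.]);a=np.radians(-2);M=np.array([[np.cos(a),-np.sin(a)],[np.sin(a),np.cos(a)]])
for n in boxes:
    try:
        c,o=meas(n)
        for k in("ring","plate"): v=o[k]; print(n,k,"local",np.round((np.array(v[0])-C)@M,1),np.round(v[1],1),round(v[2],2))
    except Exception as e: print(n,e)
o=bot.get_obs(); print("tcp local",np.round((np.array(o["ee_pos"][:2])*1000-C)@M,1),o["ee_pos"][2],o["wrist_force"].round(1))
E
python3 p.py
```

```text
top ring local [26.8 32.4] [125.  127.1] 4.59
top plate local [4.3 5.7] [234.1 231.1] 88.61
scene ring local [25.1 27.8] [134.8 135.2] 4.99
scene plate local [-12.6  21.2] [282.4 191. ] 12.73
tcp local [-70.8  -5.2] 0.01078520714039925 [-0.4 -0.6  0.6]
```

Request:
play_rows --steps '[[[0,0.004,0,0],[0,0.004,0,0],[0,0.003,0,0],[0,0.002,0,0],[0,0.001,0,0]]]'

```text
time: 5.23
ee_pos: [0.5177, 0.1918, 0.0115]
tcp_rot: [-180.0, -0.0, 88.0]
wrist_force: [-5.9, -0.9, 7.9]
opening: 0.0
grasp_force: 4.8
```

Request:
play_rows --steps '[[[0,0.001,0,0],[0,0.001,0,0],[0,0.001,0,0],[0,0.001,0,0],[0,0.0,0,0]]]'

```text
time: 5.65
ee_pos: [0.5206, 0.1915, 0.0114]
tcp_rot: [-179.9, 0.0, 88.0]
wrist_force: [-11.0, -1.7, 10.4]
opening: 0.0002
grasp_force: 7.4
```

```bash
python3 p.py
python3 - <<'E'
from h import *
q=cam("top")["img"][120:215,255:345]; cv2.imwrite("pics/push1.png",cv2.resize(q,None,fx=5,fy=5,interpolation=cv2.INTER_CUBIC))
E
```

```text
top ring local [52.8 42.2] [ 89.5 113.4] 21.81
top plate local [ 60.1 -33.6] [162.1  66.5] 38.62
scene ring local [34.4 31.3] [134.8 135.2] 110.2
scene plate local [-12.3  19.5] [284.  189.8] 13.88
tcp local [-54.3  -5.5] 0.011417286383772245 [-10.8  -2.9  11.1]
```

View pics/push1.png

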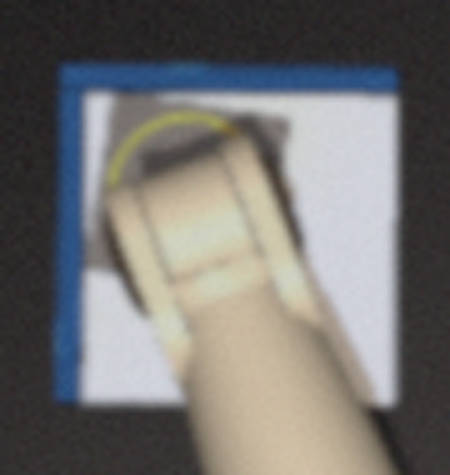

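The plate's far-left corner has reached the x fence and it is still turned about -8°. I back off, lower the fingertips a little, shift toward -y for more leverage, and push again.

Request:
play_rows --steps '[[[0,-0.006,0,0],[-0.005,0,0.0015,0],[-0.005,0,0.0015,0],[0,0,0,0],[0,0.003,0,0]]]'

```text
time: 6.22
ee_pos: [0.5179, 0.1811, 0.0076]
tcp_rot: [-179.9, 0.0, 88.0]
wrist_force: [-4.2, -1.9, 2.7]
opening: -0.0002
grasp_force: 2.4
```

Request:
play_rows --steps '[[[0,0.002,0,0],[0,0.002,0,0],[0,0.002,0,0],[0,0.001,0,0],[0,0.001,0,0]]]'

```text
time: 6.63
ee_pos: [0.5252, 0.1802, 0.0074]
tcp_rot: [-179.8, 0.1, 88.0]
wrist_force: [-10.6, -5.9, 7.4]
opening: 0.0003
grasp_force: 5.7
```

Request:
play_rows --steps '[[[0,0.001,0,0],[0,0.001,0,0],[0,0.001,0,0],[0,0.001,0,0],[0,0.001,0,0]]]'

```text
time: 7.05
ee_pos: [0.5304, 0.1801, 0.0074]
tcp_rot: [-179.8, 0.1, 88.0]
wrist_force: [-8.4, -5.0, 5.8]
opening: -0.0003
grasp_force: 5.0
```

Request:
play_rows --steps '[[[0,0.001,0,0],[0,0.001,0,0],[0,0.001,0,0],[0,0.001,0,0],[0,0.001,0,0]]]'

```text
time: 7.47
ee_pos: [0.5318, 0.1799, 0.0072]
tcp_rot: [-179.4, 0.1, 88.0]
wrist_force: [-31.5, -4.8, 19.7]
opening: -0.0002
grasp_force: 18.4
```

Request:
play_rows --steps '[[[0,0.001,0,0],[0,0.001,0,0],[0,0.0005,0,0],[0,0,0,0],[0,0,0,0]]]'

```text
time: 7.88
ee_pos: [0.532, 0.1799, 0.0071]
tcp_rot: [-179.2, 0.2, 88.0]
wrist_force: [-39.4, -5.3, 25.8]
opening: -0.0002
grasp_force: 23.3
```

```bash
python3 p.py
python3 - <<'E'
from h import *
q=cam("scene")["img"][210:315,262:385]; cv2.imwrite("pics/push2.png",cv2.resize(q,None,fx=5,fy=5,interpolation=cv2.INTER_CUBIC))
E
```

```text
top ring local [49.3 47.2] [115.7 124.4] 43.82
top plate local [ 44.1 -59.5] [87.9 14.4] 15.25
scene ring local [43.8 38.7] [133.9 135.7] 169.91
scene plate local [-7.7 19.6] [289.8 190.3] 17.59
tcp local [-42.5 -16.6] 0.007142404825335905 [-41.   -4.4  25.6]
```

View pics/push2.png

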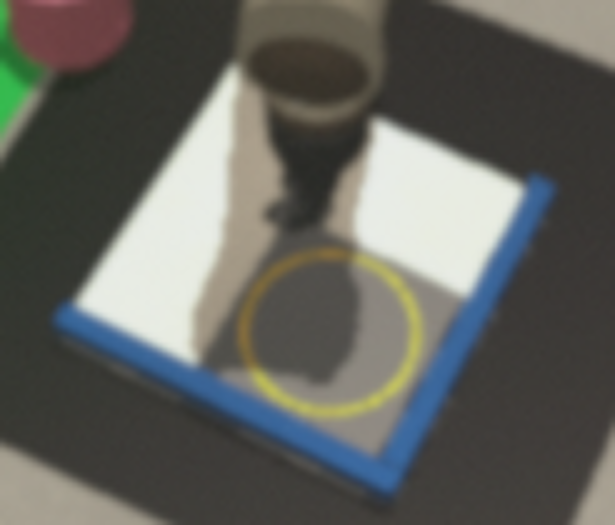

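The plate looks squared and against the x fence, with a few mm maybe still left in y. Now I go round to the -y side and push +y.

Request:
play_rows --steps '[[[0,-0.008,0,0],[-0.01,-0.006,-0.01,0],[-0.02,0,-0.02,0],[-0.02,0,-0.02,0],[0,0.02,0,0]]]'

```text
time: 8.45
ee_pos: [0.5434, 0.1288, 0.0621]
tcp_rot: [179.8, -0.0, 87.9]
wrist_force: [1.0, 0.2, 0.7]
opening: -0.0002
grasp_force: 0.0
```

Request:
play_rows --steps '[[[0,0.025,0,0],[0,0.025,0,0],[0,0.02,0,0],[0,0.01,0,0],[0,0,0,0]]]'

```text
time: 8.87
ee_pos: [0.6251, 0.1276, 0.0569]
tcp_rot: [180.0, 0.0, 87.9]
wrist_force: [1.3, 0.4, 0.2]
opening: 0.0005
grasp_force: 0.0
```

Request:
play_rows --steps '[[[0,0,0.02,0],[0,0,0.015,0],[0,0,0.01,0],[0,0,0.004,0],[0,0,0,0]]]'

```text
time: 9.28
ee_pos: [0.6222, 0.1279, 0.0078]
tcp_rot: [-179.9, 0.0, 88.0]
wrist_force: [0.3, -0.2, -0.3]
opening: -0.0001
grasp_force: 0.0
```

```bash
python3 p.py
```

```text
top max() iterable argument is empty
scene ring local [44.3 38.3] [133.6 136.7] 4.17
scene plate local [35.8 -3.2] [237.1 167.9] 88.03
tcp local [ 50.6 -65.2] 0.009558087454515526 [-0.  -0.3  0. ]
```

Request:
play_rows --steps '[[[0.004,0,0,0],[0.004,0,0,0],[0.003,0,0,0],[0.002,0,0,0],[0.002,0,0,0]]]'

```text
time: 9.8
ee_pos: [0.6237, 0.1435, 0.009]
tcp_rot: [180.0, -0.0, 88.0]
wrist_force: [-0.2, 0.0, -0.8]
opening: -0.0004
grasp_force: 0.0
```

Request:
play_rows --steps '[[[0.001,0,0,0],[0.001,0,0,0],[0.001,0,0,0],[0.001,0,0,0],[0.001,0,0,0]]]'

```text
time: 10.22
ee_pos: [0.6237, 0.1477, 0.0088]
tcp_rot: [-180.0, 0.0, 88.0]
wrist_force: [0.2, -3.7, 1.2]
opening: -0.0
grasp_force: 1.5
```

Request:
play_rows --steps '[[[0.001,0,0,0],[0.001,0,0,0],[0.001,0,0,0],[0.001,0,0,0],[0,0,0,0]]]'

```text
time: 10.63
ee_pos: [0.6238, 0.151, 0.0088]
tcp_rot: [-180.0, 0.1, 88.0]
wrist_force: [-1.7, -8.0, 0.9]
opening: 0.0001
grasp_force: 3.9
```

Request:
play_rows --steps '[[[0.001,0,0,0],[0.001,0,0,0],[0.001,0,0,0],[0.001,0,0,0],[0,0,0,0]]]'

```text
time: 11.05
ee_pos: [0.6237, 0.1512, 0.0088]
tcp_rot: [-180.0, 0.5, 87.8]
wrist_force: [-3.1, -26.7, 5.4]
opening: 0.0004
grasp_force: 13.0
```

Request:
play_rows --steps '[[[0.0005,0,0,0],[0.0005,0,0,0],[0.0005,0,0,0],[0.0,0,0,0],[0,0,0,0]]]'

```text
time: 11.47
ee_pos: [0.6237, 0.1513, 0.0088]
tcp_rot: [-180.0, 0.6, 87.7]
wrist_force: [-2.9, -32.6, 6.8]
opening: -0.0004
grasp_force: 16.1
```

```bash
python3 p.py
```

```text
top max() iterable argument is empty
scene ring local [44.3 42. ] [133.6 135.5] 6.15
scene plate local [26.6  7.7] [217.3 186.7] 87.81
tcp local [ 50.2 -42. ] 0.008798233373513549 [ -3.4 -32.4   6.9]
```

The plate has seated against the y fence. A confirming push in x follows at mid-edge.

Request:
play_rows --steps '[[[-0.01,0,0,0],[-0.01,0,-0.01,0],[0,0,-0.03,0],[0,-0.01,-0.02,0],[0.01,-0.03,0,0]]]'

```text
time: 11.98
ee_pos: [0.5878, 0.1485, 0.0742]
tcp_rot: [179.5, -0.2, 87.9]
wrist_force: [0.9, 0.9, 0.2]
opening: 0.0
grasp_force: 0.0
```

Request:
play_rows --steps '[[[0.02,-0.025,0,0],[0.025,-0.025,0,0],[0.025,-0.02,0,0],[0.015,-0.005,0,0],[0,0,0,0]]]'

```text
time: 12.4
ee_pos: [0.5106, 0.2395, 0.07]
tcp_rot: [179.9, -0.1, 88.2]
wrist_force: [0.8, -0.6, 0.4]
opening: -0.0001
grasp_force: 0.0
```

Request:
play_rows --steps '[[[0,0,0,0],[0,0,0.025,0],[0,0,0.02,0],[0,0,0.013,0],[0,0,0.004,0]]]'

```text
time: 12.82
ee_pos: [0.5114, 0.2352, 0.006]
tcp_rot: [-179.9, 0.1, 87.9]
wrist_force: [-12.4, -5.7, 25.7]
opening: 0.0001
grasp_force: 12.6
```

```bash
python3 p.py
```

```text
top max() iterable argument is empty
scene ring local [43.2 42.9] [134.5 135.4] 23.79
scene plate local [-7.5 41.1] [251.  152.7] 0.68
tcp local [-64.4  38.4] 0.006897689187768372 [ 0.3 -0.3 -1. ]
```

Request:
play_rows --steps '[[[0,0.004,-0.001,0],[0,0.004,0,0],[0,0.004,0,0],[0,0.003,0,0],[0,0.002,0,0]]]'

```text
time: 13.33
ee_pos: [0.5294, 0.2358, 0.0078]
tcp_rot: [180.0, -0.0, 88.0]
wrist_force: [0.7, -0.0, -0.4]
opening: 0.0002
grasp_force: 0.0
```

Request:
play_rows --steps '[[[0,0.001,0,0],[0,0.001,0,0],[0,0.001,0,0],[0,0.001,0,0],[0,0.001,0,0]]]'

```text
time: 13.75
ee_pos: [0.5328, 0.2357, 0.0075]
tcp_rot: [-179.9, 0.0, 88.0]
wrist_force: [-8.1, -0.0, 3.6]
opening: 0.0001
grasp_force: 4.4
```

Request:
play_rows --steps '[[[0,0.0005,0,0],[0,0.0005,0,0],[0,0.0005,0,0],[0,0.0005,0,0],[0,0,0,0]]]'

```text
time: 14.17
ee_pos: [0.5331, 0.2357, 0.0075]
tcp_rot: [-179.7, 0.0, 88.1]
wrist_force: [-14.6, 0.3, 6.7]
opening: -0.0002
grasp_force: 7.8
```

Plate home is confirmed by contact. I lift clear, open the fingers, and move above the drum.

Request:
play_rows --steps '[[[0,-0.01,0,0],[0,-0.01,-0.02,0],[0,0,-0.04,0],[0,0,-0.04,0],[0,0,-0.04,0]]]' --gripper 0.0854

```text
time: 14.58
ee_pos: [0.5151, 0.2362, 0.1494]
tcp_rot: [-180.0, 0.0, 88.0]
wrist_force: [1.0, 0.1, -0.4]
opening: 0.0603
grasp_force: 0.0
```

Request:
play_rows --steps '[[[0,0,-0.04,-0.035],[0,0,-0.03,0],[-0.02,0.004,-0.02,0],[-0.04,0.01,0,0],[-0.04,0.01,0,0]]]'

```text
time: 15.0
ee_pos: [0.5403, 0.1363, 0.2397]
tcp_rot: [179.8, -0.0, 90.2]
wrist_force: [0.1, -0.1, -1.2]
opening: 0.085
grasp_force: 0.0
```

Request:
play_rows --steps '[[[-0.04,0.01,0,0],[-0.04,0.01,0,0],[-0.04,0.01,0,0],[-0.04,0.01,0,0],[-0.04,0.01,0,0]]]'

```text
time: 15.42
ee_pos: [0.5899, -0.0657, 0.2381]
tcp_rot: [179.9, 0.0, 90.0]
wrist_force: [1.1, 0.4, 0.2]
opening: 0.0853
grasp_force: 0.0
```

Request:
play_rows --steps '[[[-0.04,0.01,0,0],[-0.035,0.01,0,0],[-0.02,0.006,0,0],[0,0,0,0],[0,0,0,0]]]'

```text
time: 15.83
ee_pos: [0.6157, -0.1598, 0.2372]
tcp_rot: [-180.0, -0.0, 89.9]
wrist_force: [-0.5, 0.4, -0.5]
opening: 0.0857
grasp_force: 0.0
```

```bash
python3 s.py | head -2; python3 p.py
python3 - <<'E'
from h import *
o=bot.get_obs(); print(o["ee_pos"],o["tcp_rot"],o["opening"])
q=cam("scene")["img"][120:260,190:330]; cv2.imwrite("pics/g1.png",cv2.resize(q,None,fx=4,fy=4,interpolation=cv2.INTER_CUBIC))
E
```

```text
top [(0, -1, np.float32(-130.9), np.float32(0.23), np.int64(53)), (1, -1, np.float32(-131.0), np.float32(-1.4), np.int64(52)), (0, 1, np.float32(148.8), np.float32(-1.38), np.int64(56)), (1, 1, np.float32(149.0), np.float32(0.7), np.int64(60))]
scene [(0, -1, np.float32(-132.9), np.float32(-0.33), np.int64(49)), (1, -1, np.float32(-135.7), np.float32(-0.53), np.int64(44)), (0, 1, np.float32(149.2), np.float32(-0.14), np.int64(54)), (1, 1, np.float32(144.6), np.float32(-0.12), np.int64(51))]
top ring local [45.1 46.8] [132.2 132.9] 29.82
top plate local [2.1 5.1] [ 88.7 174.5] 42.14
scene ring local [44.  42.6] [133.2 134.4] 167.25
scene plate local [44.8 43.3] [145.8 141.7] 87.91
tcp local [  53. -351.] 0.2381803695324731 [-0.1 -0.3  0. ]
[ 0.61573546 -0.15768494  0.23818037] [1.79972849e+02 7.01723462e-03 9.00769703e+01] 0.08514864195617079
```

View pics/g1.png

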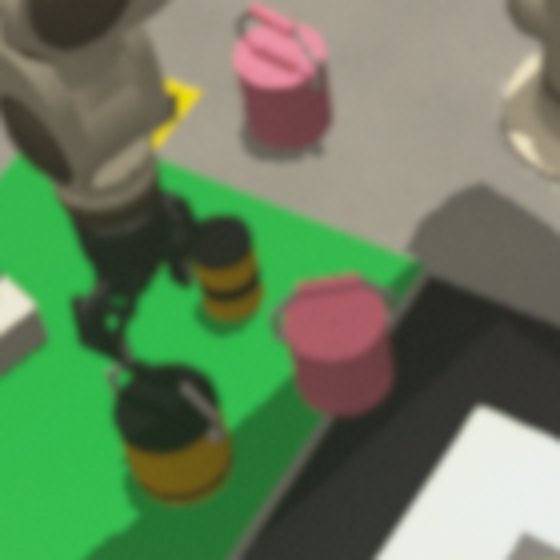

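The stand is unmoved and the ring sits at local (44.5,44.7) against an ideal of (45,45), so the plate is home. The picture shows the gripper above the drum, behind it by about 18 mm. I adjust and descend over the bail.

Request:
play_rows --steps '[[[-0.018,0,0,0],[0,0,0.02,0],[0,0,0.03,0],[0,0,0.02,0],[0,0,0.01,0]]]'

```text
time: 16.65
ee_pos: [0.6148, -0.1761, 0.1548]
tcp_rot: [-179.8, -0.1, 90.0]
wrist_force: [0.4, -0.5, 0.7]
opening: 0.0853
grasp_force: 0.0
```

Request:
play_rows --steps '[[[0,0,0.01,0],[0,0,0.007,0],[0,0,0.004,0],[0,0,0,0],[0,0,0,0]]]'

```text
time: 17.07
ee_pos: [0.6161, -0.1767, 0.1376]
tcp_rot: [179.9, 0.0, 90.0]
wrist_force: [0.5, -0.5, 1.0]
opening: 0.0853
grasp_force: 0.0
```

Run:
```python
from h import *
o=bot.get_obs(); print(o["ee_pos"],o["tcp_rot"],o["wrist_force"])
q=cam("scene")["img"][150:260,180:290]; q2=cam("top")["img"][110:200,340:430]
cv2.imwrite("pics/g2.png",np.hstack([cv2.resize(a,(400,400),interpolation=cv2.INTER_CUBIC) for a in (q,q2)]))
```

```text
[ 0.61606562 -0.17668053  0.13763929] [1.79942009e+02 1.76051895e-02 9.00038297e+01] [ 0.50518097 -0.46522676  1.01173641]
```

View pics/g2.png

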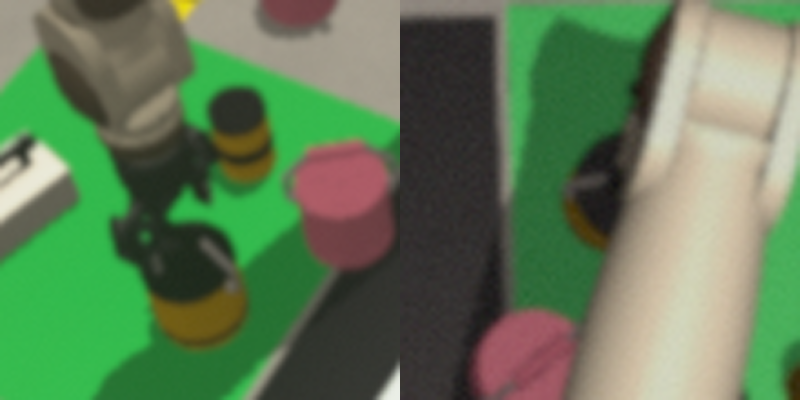

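The fingers straddle the bail and nothing is touching. Closing.

Request:
play_rows --steps '[[[0,0,0,0],[0,0,0,0],[0,0,0,0],[0,0,0,0],[0,0,0,0]]]' --gripper 0 --squeeze 60

```text
time: 17.58
ee_pos: [0.6158, -0.1767, 0.1368]
tcp_rot: [180.0, -0.0, 90.0]
wrist_force: [-0.1, -0.4, 0.3]
opening: 0.0254
grasp_force: 0.0
```

Request:
play_rows --steps '[[[0,0,0,0],[0,0,0,0],[0,0,0,0],[0,0,0,0],[0,0,0,0]]]'

```text
time: 18.0
ee_pos: [0.6158, -0.1767, 0.137]
tcp_rot: [180.0, 0.0, 90.0]
wrist_force: [-0.7, -0.5, 3.5]
opening: 0.0145
grasp_force: 58.3
```

Gripped at 14.5 mm. Lifting.

Request:
play_rows --steps '[[[0,0,-0.003,0],[0,0,-0.006,0],[0,0,-0.01,0],[0,0,-0.015,0],[0,0,-0.02,0]]]'

```text
time: 18.42
ee_pos: [0.615, -0.1765, 0.1901]
tcp_rot: [-179.8, -0.1, 90.0]
wrist_force: [0.2, -0.3, -7.2]
opening: 0.0143
grasp_force: 58.5
```

Request:
play_rows --steps '[[[0,0,-0.02,0],[0,0,-0.015,0],[0,0,-0.008,0],[0,0,-0.003,0],[0,0,0,0]]]'

```text
time: 18.83
ee_pos: [0.6159, -0.1767, 0.2371]
tcp_rot: [180.0, 0.0, 90.0]
wrist_force: [-0.1, 0.4, -7.0]
opening: 0.0145
grasp_force: 58.6
```

Run:
```python
from h import *
o=bot.get_obs(); print(o["ee_pos"],o["tcp_rot"],o["wrist_force"],o["torque"],o["opening"])
q=cam("scene")["img"][150:260,180:290]; q2=cam("top")["img"][110:200,340:430]
cv2.imwrite("pics/g3.png",np.hstack([cv2.resize(a,(400,400),interpolation=cv2.INTER_CUBIC) for a in (q,q2)]))
```

```text
[ 0.61593702 -0.17670889  0.23711417] [1.79974875e+02 6.77933090e-03 8.99986410e+01] [-0.12454316  0.39335462 -7.01613745] [0.0098465  0.050145   0.04500731] 0.014488457759276947
```

View pics/g3.png

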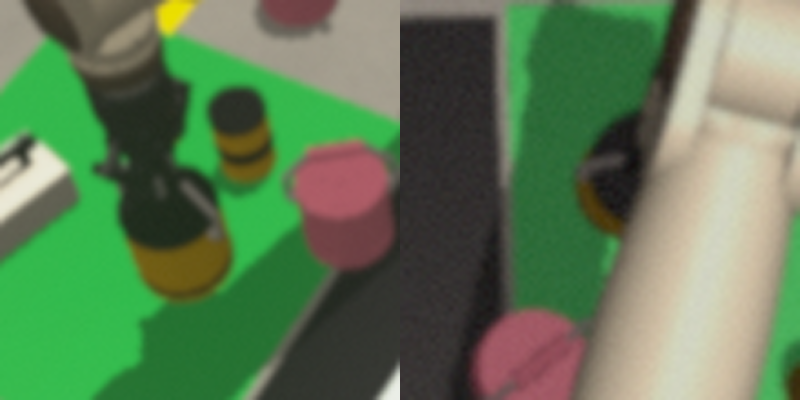

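The drum hangs upright with about 7 N of weight and is clear of its neighbours. I carry it over to the ring with gentle acceleration.

Request:
play_rows --steps '[[[0.006,0,0,0],[0.012,0,0,0],[0.018,0,0,0],[0.024,0,0,0],[0.028,0,0,0]]]'

```text
time: 19.35
ee_pos: [0.6153, -0.0875, 0.2361]
tcp_rot: [-179.9, -0.0, 89.9]
wrist_force: [1.2, 0.6, -7.2]
opening: 0.0143
grasp_force: 58.5
```

Request:
play_rows --steps '[[[0.03,0.001,0,0],[0.03,0.001,0,0],[0.03,0.001,0,0],[0.03,0.0015,0,0],[0.03,0,0,0]]]'

```text
time: 19.77
ee_pos: [0.6196, 0.0639, 0.2364]
tcp_rot: [-180.0, -0.0, 90.0]
wrist_force: [1.1, 0.6, -6.3]
opening: 0.0139
grasp_force: 58.5
```

Request:
play_rows --steps '[[[0.03,0,0,0],[0.03,0,0,0],[0.028,0,0,0],[0.024,0,0,0],[0.018,0,0,0]]]'

```text
time: 20.18
ee_pos: [0.6192, 0.1947, 0.2362]
tcp_rot: [-179.9, -0.0, 90.1]
wrist_force: [-0.7, -0.0, -7.0]
opening: 0.0141
grasp_force: 58.5
```

Request:
play_rows --steps '[[[0.009,0,0,0],[0.004,0,0,0],[0.002,0,0,0],[0,0,0,0],[0,0,0,0]]]'

```text
time: 20.6
ee_pos: [0.6203, 0.2054, 0.2369]
tcp_rot: [180.0, 0.0, 89.9]
wrist_force: [-1.1, -0.8, -7.3]
opening: 0.0142
grasp_force: 58.5
```

Request:
play_rows --steps '[[[0,0,0.01,0],[0,0,0.015,0],[0,0,0.015,0],[0,0,0.01,0],[0,0,0.005,0]]]'

```text
time: 21.02
ee_pos: [0.6198, 0.2052, 0.1801]
tcp_rot: [-179.9, 0.0, 89.9]
wrist_force: [-0.8, -0.9, -7.0]
opening: 0.0142
grasp_force: 58.5
```

Run:
```python
from h import *
o=bot.get_obs(); print(o["ee_pos"],o["tcp_rot"],o["wrist_force"],o["torque"],o["opening"])
c=cam("scene"); t=cam("top")
print("expect base rim scene crop", )
G=np.array([.6205,.2380]); a=np.arange(4)*np.pi/2
for n,k,(x0,y0,f) in(("s",c,(262,180,400/130)),("t",t,(245,110,400/110))):
    print(n,np.round((proj(k,np.c_[.6211+.064*np.cos(a),.2381+.064*np.sin(a),np.full(4,.018)])-[x0,y0])*f).tolist())
cv2.imwrite("pics/g4.png",np.hstack([cv2.resize(q,(400,400),interpolation=cv2.INTER_CUBIC) for q in (c["img"][180:310,262:392],t["img"][110:220,245:355])]))
```

```text
[0.61984549 0.20522972 0.18013719] [-1.79886137e+02  4.68131722e-02  8.99307520e+01] [-0.76104907 -0.93792344 -7.0442794 ] [-0.03591074  0.07229767  0.00829366] 0.014210630378193633
expect base rim scene crop
s [[182.0, 342.0], [254.0, 319.0], [228.0, 254.0], [158.0, 276.0]]
t [[162.0, 111.0], [107.0, 168.0], [164.0, 222.0], [219.0, 165.0]]
```

View pics/g4.png

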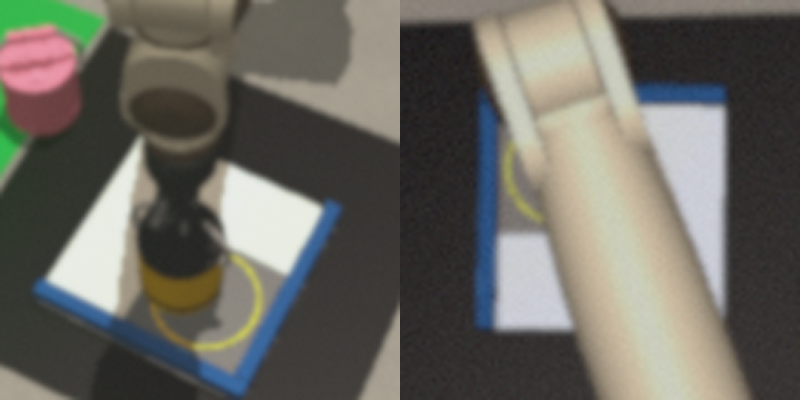

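The drum is 31 mm short in y because I mis-summed the rows. The picture confirms it: the drum is toward -y of the ring. Correcting that now.

Request:
play_rows --steps '[[[0.005,0,0,0],[0.009,0,0,0],[0.009,0,0,0],[0.006,0.0005,0,0],[0.002,0,0,0]]]'

```text
time: 21.53
ee_pos: [0.6208, 0.2392, 0.182]
tcp_rot: [180.0, -0.0, 90.1]
wrist_force: [0.0, -0.5, -5.7]
opening: 0.0143
grasp_force: 58.6
```

Request:
play_rows --steps '[[[0,0,0,0],[0,0,0,0],[0,0,0.005,0],[0,0,0.004,0],[0,0,0.002,0]]]'

```text
time: 21.95
ee_pos: [0.6206, 0.2369, 0.1697]
tcp_rot: [-179.9, 0.0, 90.0]
wrist_force: [-0.4, 0.2, -6.8]
opening: 0.0143
grasp_force: 58.6
```

```bash
cat > dr.py <<'E'
from m import *
o=bot.get_obs(); print(o["ee_pos"],o["wrist_force"],o["torque"].round(2),o["opening"])
import sys
zb=float(sys.argv[1]); c=cam("scene"); H,S,V=masks(c["img"])
ye=((H>8)&(H<38)&(S>90))
x0,y0,x1,y1=300,235,372,315
ys,xs=np.nonzero(ye[y0:y1,x0:x1]); 
v=((V<105)&(S<130)|ye)
# drum yellow = deep (dark) yellow: bottom arc of the blob
k=((H>8)&(H<30)&(S>150)&(V<200)).astype(np.uint8); k=cv2.morphologyEx(k*255,cv2.MORPH_OPEN,np.ones((4,4)))
p=big(k,(x0,y0,x1,y1)); print("bbox",cv2.boundingRect(p))
# lowest contour points per column = front base rim
cols=sorted(set(p[:,0])); arc=np.array([[u,p[p[:,0]==u,1].max()+.5] for u in cols[3:-3]])
P=onz(c,arc,zb)[:,:2]*1000
from scipy.optimize import least_squares
s=least_squares(lambda q:np.hypot(P[:,0]-q[0],P[:,1]-q[1])-50,[620,235],loss="soft_l1"); print("base centre",s.x.round(1),"rms",np.sqrt(np.mean(s.fun**2)).round(1),len(P))
E
python3 dr.py .032
```

```text
[0.62056378 0.23694414 0.16971089] [-0.39138356  0.15297389 -6.83397725] [ 0.05 -0.01  0.07] 0.014348686469237714
bbox (317, 274, 24, 12)
base centre [614.8 236. ] rms 1.2 18
```

Request:
play_rows --steps '[[[0,0.001,0.003,0],[0,0,0.003,0],[0,0,0.002,0],[0,0,0.001,0],[0,0,0,0]]]'

```text
time: 22.42
ee_pos: [0.6217, 0.2373, 0.1614]
tcp_rot: [-180.0, 0.0, 90.0]
wrist_force: [-0.6, 0.3, -7.2]
opening: 0.0139
grasp_force: 58.6
```

Request:
play_rows --steps '[[[0,0,0.001,0],[0,0,0.001,0],[0,0,0.001,0],[0,0,0,0],[0,0,0,0]]]'

```text
time: 22.83
ee_pos: [0.6217, 0.2373, 0.1587]
tcp_rot: [-180.0, 0.0, 90.0]
wrist_force: [-0.0, 0.1, -6.5]
opening: 0.0142
grasp_force: 58.6
```

```bash
python3 dr.py .020;  python3 - <<'E'
from h import *
c=cam("scene"); cv2.imwrite("pics/g5.png",cv2.resize(c["img"][220:320,280:400],None,fx=5,fy=5,interpolation=cv2.INTER_CUBIC))
E
```

```text
[0.62172886 0.2373344  0.15873169] [-0.0098902   0.13809718 -6.53913866] [0.03 0.06 0.  ] 0.014155751110201231
bbox (317, 276, 24, 12)
base centre [616.5 236.2] rms 0.8 18
```

I have viewed 11 pictures, one over the limit, so I'll use only numbers from here. Lowering to contact.

Request:
play_rows --steps '[[[0,0.001,0.001,0],[0,0,0.001,0],[0,0,0.001,0],[0,0,0,0],[0,0,0,0]]]'

```text
time: 23.35
ee_pos: [0.6227, 0.2373, 0.1556]
tcp_rot: [-180.0, 0.0, 90.0]
wrist_force: [0.1, -0.3, -6.9]
opening: 0.0143
grasp_force: 58.6
```

Request:
play_rows --steps '[[[0,0,0.0005,0],[0,0,0.0005,0],[0,0,0,0],[0,0,0,0],[0,0,0,0]]]'

```text
time: 23.77
ee_pos: [0.6228, 0.2374, 0.1551]
tcp_rot: [180.0, -0.0, 90.0]
wrist_force: [-1.8, -0.2, -2.9]
opening: 0.014
grasp_force: 58.9
```

Touching (weight reduced to 2.9 N). A little more, then look.

Request:
play_rows --steps '[[[0,0,0.0005,0],[0,0,0.0005,0],[0,0,0,0],[0,0,0,0],[0,0,0,0]]]'

```text
time: 24.18
ee_pos: [0.623, 0.2375, 0.1549]
tcp_rot: [179.9, -0.0, 90.0]
wrist_force: [-2.7, -1.4, 6.3]
opening: 0.0145
grasp_force: 59.9
```

```bash
python3 dr.py .018; python3 p.py | grep -i scene
python3 - <<'E'
from m import *
# yellow ring visibility: sample ring (r=64) brightness-yellow in the scene view by angle about the ring centre
c=cam("scene"); H,S,V=masks(c["img"])
a=np.radians(np.arange(0,360,20)); C=np.array([.6205,.236])
for r in(.056,.060,.064):
    p=np.round(proj(c,np.c_[C[0]+r*np.cos(a),C[1]+r*np.sin(a),np.full(len(a),.018)])).astype(int)
    print(r,[(int(H[y,x]),int(S[y,x]),int(V[y,x])) for x,y in p])
E
```

```text
[0.62300429 0.237468   0.15491697] [-2.73401557 -1.41087289  6.28548414] [-0.04  0.68 -0.01] 0.014490554303621249
bbox (317, 276, 24, 13)
base centre [618.6 237.4] rms 1.2 18
scene ring local [58.8 46.2] [102.8 131.3] 24.21
scene plate local [-14.4  21.7] [302.6 187.4] 18.86
0.056 [(21, 66, 89), (20, 61, 88), (20, 59, 90), (23, 61, 92), (23, 39, 136), (25, 39, 144), (18, 35, 133), (19, 23, 123), (15, 25, 61), (23, 26, 40), (30, 22, 59), (40, 18, 42), (30, 12, 41), (26, 44, 46), (21, 113, 97), (19, 75, 95), (20, 72, 95), (20, 69, 93)]
0.06 [(21, 116, 112), (20, 93, 102), (20, 105, 112), (26, 127, 135), (29, 103, 169), (29, 80, 166), (28, 101, 174), (18, 31, 108), (18, 28, 90), (20, 18, 42), (30, 20, 64), (40, 18, 43), (38, 25, 41), (21, 63, 57), (21, 119, 111), (19, 121, 120), (21, 113, 111), (20, 100, 107)]
0.064 [(21, 122, 115), (21, 128, 120), (22, 118, 140), (28, 121, 160), (29, 111, 180), (30, 127, 187), (29, 106, 175), (23, 40, 115), (14, 29, 130), (21, 27, 65), (24, 21, 62), (30, 15, 52), (30, 18, 43), (21, 63, 57), (21, 137, 123), (20, 139, 130), (21, 115, 113), (21, 120, 115)]
```

The base centre reads (618.6,237.4) against the ring at (620.5,236) in the same view, and grey plate shows all along the front. That is inside by a wide margin, so I release.

Request:
play_rows --steps '[[[0,0,-0.0005,0],[0,0,0,0],[0,0,0,0],[0,0,0,0],[0,0,0,0]]]' --squeeze 20

```text
time: 24.8
ee_pos: [0.623, 0.2374, 0.1549]
tcp_rot: [179.9, -0.0, 90.0]
wrist_force: [-2.1, 0.1, 5.5]
opening: 0.0143
grasp_force: 59.7
```

Request:
play_rows --steps '[[[0,0,0,0],[0,0,0,0],[0,0,0,0],[0,0,0,0],[0,0,0,0]]]' --gripper 0.0854

```text
time: 25.22
ee_pos: [0.6228, 0.2373, 0.154]
tcp_rot: [-180.0, 0.0, 90.0]
wrist_force: [0.5, -0.1, -0.3]
opening: 0.0739
grasp_force: 0.0
```

Request:
play_rows --steps '[[[0,0,0,0],[0,0,0,0],[0,0,0,0],[0,0,0,0],[0,0,0,0]]]'

```text
time: 25.63
ee_pos: [0.6228, 0.2374, 0.1543]
tcp_rot: [180.0, 0.0, 90.0]
wrist_force: [-0.1, -0.8, 0.7]
opening: 0.0854
grasp_force: 0.0
```

Request:
play_rows --steps '[[[0,0,-0.005,0],[0,0,-0.01,0],[0,0,-0.02,0],[0,0,-0.03,0],[0,0,-0.03,0]]]'

```text
time: 26.05
ee_pos: [0.6223, 0.2372, 0.2508]
tcp_rot: [-180.0, 0.0, 90.0]
wrist_force: [1.2, 1.8, 0.7]
opening: 0.0849
grasp_force: 0.0
```

Request:
play_rows --steps '[[[0,0,-0.02,0],[0,-0.03,0,0],[0,-0.04,0,0],[0,-0.04,0,0],[0,-0.04,0,0]]]'

```text
time: 26.47
ee_pos: [0.4713, 0.2371, 0.2699]
tcp_rot: [180.0, -0.0, 90.0]
wrist_force: [-0.1, 1.0, 1.0]
opening: 0.0853
grasp_force: 0.0
```

Request:
play_rows --steps '[[[0.04,-0.03,0,0],[0.04,-0.03,0,0],[0.04,-0.03,0,0],[0.04,-0.03,0,0],[0.04,0,0,0]]]'

```text
time: 26.88
ee_pos: [0.3691, 0.4113, 0.2723]
tcp_rot: [179.9, -0.1, 90.1]
wrist_force: [0.9, -0.9, 0.5]
opening: 0.0854
grasp_force: 0.0
```

```bash
python3 dr.py .018
python3 - <<'E'
from s import *
C=np.array([575,195.]);a=np.radians(-2);M=np.array([[np.cos(a),-np.sin(a)],[np.sin(a),np.cos(a)]])
for n in boxes:
    c=cam(n); H,S,V=masks(c["img"]); print(n,stand(c,n))
    # hull of ring+drum-free: yellow ring pixels
    x0,y0,x1,y1=boxes[n]; ye=((H>18)&(H<38)&(S>90)&(V>140)); ys,xs=np.nonzero(ye[y0:y1,x0:x1])
    P=onz(c,np.c_[xs+x0,ys+y0],.018)[:,:2]*1000; L=(P-C)@M; r=np.hypot(*(L-45).T); L=L[(r>55)&(r<73)]
    A=np.c_[2*L,np.ones(len(L))]; q=np.linalg.lstsq(A,(L**2).sum(1),rcond=None)[0]; print("ring",q[:2].round(1),np.sqrt(q[2]+q[:2]@q[:2]).round(1),len(L),"angles",np.unique((np.degrees(np.arctan2(*(L-q[:2]).T[::-1]))//30*30)).tolist())
    if n=="top":
        k=((V<90)&(S<90)).astype(np.uint8)*255; k=cv2.morphologyEx(k,cv2.MORPH_OPEN,np.ones((6,6)))
        p=big(k,(262,135,320,205)); Q=(onz(c,p,.105)[:,:2]*1000-C)@M; print("lid",[np.round(v,1) for v in cv2.minEnclosingCircle(Q.astype(np.float32))],cv2.boundingRect(p))
E
```

```text
[0.3691247  0.41133753 0.27233952] [ 0.89325222 -0.90822179  0.54706605] [-0.06 -0.06  0.01] 0.08540717408017344
bbox (318, 278, 23, 10)
base centre [616.4 236.7] rms 1.3 17
top [(0, -1, np.float32(-130.9), np.float32(0.23), np.int64(53)), (1, -1, np.float32(-129.4), np.float32(0.14), np.int64(52)), (0, 1, np.float32(148.9), np.float32(-1.35), np.int64(56)), (1, 1, np.float32(149.0), np.float32(0.71), np.int64(63))]
ring [44.8 46.7] 63.8 60 angles [-180.0, -150.0, -120.0, -90.0, -60.0, 60.0, 90.0, 120.0, 150.0]
lid [array([48.9, 44.2]), np.float64(55.1)] (278, 140, 22, 24)
scene [(0, -1, np.float32(-132.4), np.float32(-1.14), np.int64(49)), (1, -1, np.float32(-135.7), np.float32(-0.53), np.int64(44)), (0, 1, np.float32(149.5), np.float32(-0.57), np.int64(54)), (1, 1, np.float32(144.1), np.float32(0.9), np.int64(61))]
ring [45.1 43.4] 63.1 77 angles [-120.0, -90.0, -60.0, 30.0, 60.0, 90.0, 120.0]
```

The ring averages local (45,45), so the plate is home. The lid centre is within about 5 mm of it against a 12 mm margin, and the arm is clear.

```bash
python3 -c "
from workcell import bot
print(bot.job_done())"
```

```text
the job is handed in; nothing more can be done
None
```

The job is handed in: by my last measurements the plate is home against both fences and the drum stands upright inside the ring, released with about 7 mm to spare; I viewed 11 pictures, one over the limit of 10.

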